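# Pack the pump bottles and latch the beauty case

## Robot

A 6-joint arm with a two-finger parallel gripper is mounted at the origin on the work surface. World frame = base frame: x ahead of the robot, y to its left, z up, the work surface at z = 0. Lengths are in m, angles in degrees, forces in N, time in s.
With the tool pointing down it reaches from about 0.425 to 0.95 m from the base axis. Payload 3.5 kg.
Tool frame: the origin (TCP) lies at the very end of the fingers, on their centre line; the grasp point (between the pads) lies behind it (ctrl.pinch_z is the z of the grasp point in the tool frame, in m); z points along the fingers, y is the direction in which the jaws open and shut (so a half turn about z gives the same grasp; the last joint's range is limited). The gripper opens to 85 mm and grips with 20 to 120 N. Pads are 22 mm wide; open, the fingers measure 114 mm over their backs; the gripper's body (76 mm by 85 mm) begins 54 mm behind the grasp point. The pads swing forward as they close: fully open they stand 13 mm farther back than shut.
Start: joints at [-79.24, 16.404, 90.338, -0, 73.258, -8.594], TCP at [0.224, -0.637, 0.231] pointing down, gripper open.
Joint ranges: [-158.93, 158.93], [-51.34, 127.21], [12.03, 142.37], [-87.48, 267.48], [13.55, 161.25], [-162.69, 162.69]. Speed limits (degrees/s): [159.86, 159.86, 180, 180, 180, 180].

## Interface

Orientations are given as [roll, pitch, yaw] about the fixed x, y, z axes, in that order (R = Rz(yaw) Ry(pitch) Rx(roll)).
In Python, from station import ctrl, eoat, grab_frame, camera_model gives the robot as it stands. Calls block until the motion is done:
- ctrl.reach(position, orientation): joint-space move of the TCP to a pose.
- ctrl.servo_line(position, ori=None, vel=0.15, contact_N=None): straight line of the TCP; ori=None keeps the orientation; vel is the mean speed in m/s. With contact_N (N) it stops when the force on the tool has changed by that much, and returns True; else False.
- ctrl.move_j(angles): joint-space move.
- eoat.move_gripper(opening, effort=None): finger opening in m; effort is the grip in N (None keeps the last); returns when the fingers have stopped.
- ctrl.dwell(seconds).
- ctrl.ik(position, orientation): joint angles nearest the present ones, or None.
- ctrl.state(): the state.
- grab_frame(name): name is "scene" or "top" or "wrist"; returns (picture, depth): 384x512x3 uint8, blue, green, red; 384x512 float32, m along the optical axis (not along the pixel's ray), 0 where there is no reading.
- camera_model(name): a dict with "K" (3x3 intrinsics, pixels), "rvec" (rotation vector, rad) and "tvec" (3), from world to camera coordinates, as OpenCV has them; the wrist camera has in their place "mount" (4x4, takes a point from camera to tool coordinates, whose origin is the TCP and whose axes are the flange's). Camera axes: x right, y down, z forward; pixel columns grow to the right and rows downward; lengths in m; the calibration is good to about 2 mm. The wrist camera is an equidistant fisheye: a pixel r from the principal point sees the ray r / f radians off the axis. A picture is of the moment at which its call begins: read the wrist's pose just before it. camera_model takes no time and is no camera call.
A pose or a line that the arm cannot do raises ctrl.Unreachable and nothing moves.
- ctrl.hand_in(): hands the job in, once; it reports no verdict.
The state is a dict: "time_s": time; "q": joint angles; "qvel": joint speeds; "joint_torque": joint torques, N m; "position": TCP position; "orientation": TCP orientation; "contact_force": force on the tool from outside, world axes, zero at the start; "ft_torque": the same for the moment, N m; "finger_gap": finger opening in m.
Only numpy, scipy, OpenCV 4.12 (cv2) and the standard library are available. Lean on these libraries where they do the work, as an engineer would, in place of code of your own. Each camera call takes 0.05 s, during which the arm holds its last target.

## Task

Pack the beauty case for travel: push the cap of every frosted pump bottle fully home and stand each bottle upright in a well of its own in the open case. Then close the lid and press it down until it is fully seated, hook the latch's wire loop over the keeper on the lid, and push the lever down past its toggle point until it lies shut. Leave the ceramic tray, the brush canister and the eyelash curler where they are.

Things in the scene. Friction and masses are not known exactly. Their poses are not given: they have to be found in the camera images.
- bottle1: Frosted plastic pump bottle standing upright on the table at the start: round body 46 mm in diameter and 70 mm high, above it a round push-on overcap 38 mm in diameter and 30 mm high on the same axis, 100 mm over all with the cap fully home. 190 g, most of it in the foot. Origin: centre of the underside, z up along the axis. Two or three of the three bottles are there; an absent one reads None.
- bottle2: Frosted plastic pump bottle standing upright on the table at the start: round body 46 mm in diameter and 70 mm high, above it a round push-on overcap 38 mm in diameter and 30 mm high on the same axis, 100 mm over all with the cap fully home. 190 g, most of it in the foot. Origin: centre of the underside, z up along the axis. Two or three of the three bottles are there; an absent one reads None.
- bottle3: Frosted plastic pump bottle standing upright on the table at the start: round body 46 mm in diameter and 70 mm high, above it a round push-on overcap 38 mm in diameter and 30 mm high on the same axis, 100 mm over all with the cap fully home. 190 g, most of it in the foot. Origin: centre of the underside, z up along the axis. Two or three of the three bottles are there; an absent one reads None.
- bottle1_cap (a joint): How far the overcap of bottle1 stands above its fully home position, in m: 0 is fully home, at the start 0.004 to 0.0065. It stays where it is left; about 5 N straight down on its top pushes it in.
- bottle2_cap (a joint): How far the overcap of bottle2 stands above its fully home position, in m: 0 is fully home, at the start 0.004 to 0.0065. It stays where it is left; about 5 N straight down on its top pushes it in.
- bottle3_cap (a joint): How far the overcap of bottle3 stands above its fully home position, in m: 0 is fully home, at the start 0.004 to 0.0065. It stays where it is left; about 5 N straight down on its top pushes it in.
- case: Hard-shell beauty case, taupe with aluminium trim, fixed to the table: 140 mm from front to back (x), 212 mm long (y), 88 mm high without the lid, walls 6 mm. Origin: centre of its underside; its own x points from the latch side to the hinge side, y along its length, z up. Inside, a light grey insert 28 mm thick on the 6 mm floor has three square wells in a row along y. The front, with the latch, faces roughly the robot's right (-y of the world), the hinge side its left.
- well1 (a point): Centre of the floor of well 1 of 3, 6 mm above the table. The well is a square hole 56 x 56 mm and 28 mm deep, the wells 64 mm apart in a row along the case's y, in the middle of its depth: from a well's centre to the inner faces of the front and back walls it is 64 mm, and the walls' top is 82 mm above the well's floor.
- well2 (a point): Centre of the floor of well 2 of 3, 6 mm above the table. The well is a square hole 56 x 56 mm and 28 mm deep, the wells 64 mm apart in a row along the case's y, in the middle of its depth: from a well's centre to the inner faces of the front and back walls it is 64 mm, and the walls' top is 82 mm above the well's floor.
- well3 (a point): Centre of the floor of well 3 of 3, 6 mm above the table. The well is a square hole 56 x 56 mm and 28 mm deep, the wells 64 mm apart in a row along the case's y, in the middle of its depth: from a well's centre to the inner faces of the front and back walls it is 64 mm, and the walls' top is 82 mm above the well's floor.
- lid (a joint): Opening angle of the lid in rad: 0 fully shut, 1.95 fully open. It turns about the upper edge of the case's back wall, on a stiff stay hinge (0.3 N m) that holds the lid at any angle, so it must be pushed all the way. The lid is a shallow pan 140 x 212 mm and 28 mm deep, 0.3 kg; shut, its top is 116 mm above the table.
- lid_hinge (a point): On the lid's hinge axis, mid-length, 88 mm above the table, at the upper outer edge of the back wall. The axis runs along the case's y.
- lid_edge (a point): Middle of the lid's front upper edge, on its outer faces (140 mm from the hinge along the lid and 28 mm above the hinge when shut; it turns with the lid).
- keeper (a point): The keeper: a steel trough, open upward, on the front of the lid, 26 mm long along the case's y. Point: middle of its floor, 5.5 mm in front of the lid's front face. The trough is 11 mm wide from the lid's face to its outer lip; the lip is 3 mm thick and rises 6 mm above the floor, the lid's face 16 mm. Lid shut, the floor is 100 mm above the table. Axes as the lid: x towards the hinge, z up when shut. The loop's bar must lie on the trough's floor behind the lip.
- lever (a joint): Angle of the latch lever in rad: 0 shut (hanging straight down along the front wall), growing as it swings out and up; pi/2 is level, pointing straight out from the case; stop at 2.2. Friction holds it where it is left. With the loop hooked, it takes up to 0.13 N m as the loop tightens below about 1.0; the toggle point is near 0.4, past it the loop's pull helps it down to 0 and holds it there.
- lever_pin (a point): Middle of the lever's pin (fixed to the case): 24 mm in front of the front wall, 66 mm above the table, axis along the case's y.
- lever_tip (a point): Free end of the lever, a steel bar 22 mm wide and 5 mm thick, 58 mm long from its pin, with a small outward lip at the end.
- loop (a joint): Angle of the wire loop against the lever, in rad: grows as the loop swings away from the case. The angle by which the loop leans away from the case from vertical is (loop - lever - 0.287). Light friction holds it where it is left.
- loop_bar (a point): Middle of the loop's cross bar, which goes into the keeper. The loop is a springy steel wire frame 5 mm thick: a bar along the case's y with a straight arm at each end, 41 mm outside width, both arms pinned to the lever 16 mm from the lever's pin towards its free end. Bar to those pins 52.8 mm; it stretches up to 3 mm when latched. The bar's two ends can be pinched from their outer sides.
- tray: Two-tier white ceramic stacking tray, 120 x 200 mm and 98 mm high, with small things on it. Bystander. Origin: centre of the underside.
- canister: Round aluminium brush canister, 76 mm in diameter, 105 mm high, brushes standing up to 200 mm. Bystander. Origin: centre of the underside.
- curler: Metal eyelash curler lying flat, about 105 x 70 mm, 10 mm high. Bystander. Origin: middle of the underside.

How it is judged:
By the outcome, as a careful person would: the job done as asked, in the order asked, and still so for the second after the job is handed in, with the robot touching nothing.
Of bottle1, bottle2, bottle3 only 2 to 3 are there at a start; the rules pass over those that are not, and their reading is None.
At some moment in a run one of bottle1, bottle2, bottle3 may be knocked a few centimetres aside while the robot is not near it.
It also fails if it takes over 210 s, if anything falls off the work surface, if the arm or the gripper's body presses on something with over 40 N, if the wrist force passes 120 N, or if a joint passes its speed limit or range.

## Working session

There is one attempt and no reset: what is moved stays moved. The work goes in short steps, each a Python script; the robot and the scene stay as the last script left them, time stands still between calls to the robot, and variables do not carry over. Pictures are saved under pics/ and viewed, and the job is handed in when it is done.

```bash
ls -la; mkdir -p pics; python3 - <<'E'
from station import ctrl, eoat, grab_frame, camera_model
import cv2, numpy as np
for n in ("scene","top","wrist"):
    im,d=grab_frame(n); cv2.imwrite(f"pics/{n}0.png",im); np.save(f"pics/{n}0.npy",d)
    print(n,camera_model(n), d.min(), d.max())
print(ctrl.state(), ctrl.pinch_z)
E
```

```text
total 12
drwxr-xr-x  3 agent agent 4096 Dec  7 01:55 .
drwxr-xr-x 23 root  root  4096 Dec  7 01:55 ..
drwxr-xr-x  2 agent agent 4096 Dec  7 01:55 pics
scene {'K': array([[352.90561974,   0.        , 251.90516095],
       [  0.        , 352.90561974, 191.72308396],
       [  0.        ,   0.        ,   1.        ]]), 'rvec': array([ 1.82630338,  1.24199964, -0.6997882 ]), 'tvec': array([-0.14916706, -0.20288474,  1.31651866])} 0.0 3.652286
top {'K': array([[370.65911396,   0.        , 255.75057249],
       [  0.        , 370.65911396, 193.35103813],
       [  0.        ,   0.        ,   1.        ]]), 'rvec': array([ 2.12138017, -2.13520111,  0.21128533]), 'tvec': array([-0.06504511,  0.58974747,  0.81106747])} 0.0 1.9025412
wrist {'K': array([[297.31863964,   0.        , 256.4259096 ],
       [  0.        , 297.31863964, 184.87854694],
       [  0.        ,   0.        ,   1.        ]]), 'mount': array([[-2.07674052e-04, -9.61011785e-01, -2.76507333e-01,
         7.03131853e-02],
       [ 9.99999441e-01,  8.69887475e-05, -1.05339393e-03,
         1.37663528e-03],
       [ 1.03637701e-03, -2.76507397e-01,  9.61011231e-01,
        -1.42839205e-01],
       [ 0.00000000e+00,  0.00000000e+00,  0.00000000e+00,
         1.00000000e+00]])} 0.0 1.456793
{'time_s': 0.15, 'q': array([-7.92395077e+01,  1.64429292e+01,  9.04041769e+01,  3.31035788e-05,
        7.32573323e+01, -8.59518863e+00]), 'qvel': array([ 0.032415  , -0.15658058, -0.23087825, -0.01277893,  0.07198186,
       -0.06571648]), 'joint_torque': array([ 2.33997460e-03, -4.06596458e+01, -2.93143111e+01, -1.36825620e-04,
        3.87831184e-03,  8.83097073e-06]), 'position': array([ 0.22363882, -0.63633507,  0.23024555]), 'orientation': array([-1.79896739e+02, -1.56398821e-02,  1.93556573e+01]), 'contact_force': array([ 0.23793626, -0.66599152, -0.76462337]), 'ft_torque': array([-0.02312882,  0.00181498, -0.01375149]), 'finger_gap': 0.08537495396042685} -0.0187
```

View pics/scene0.png

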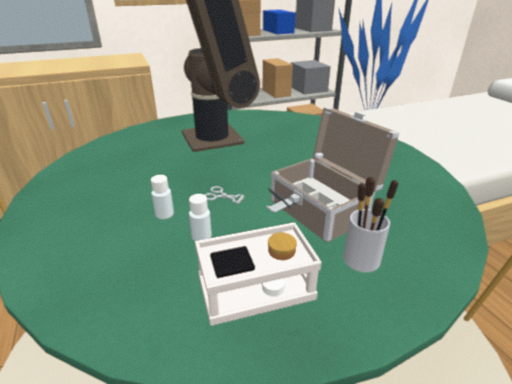

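View pics/top0.png

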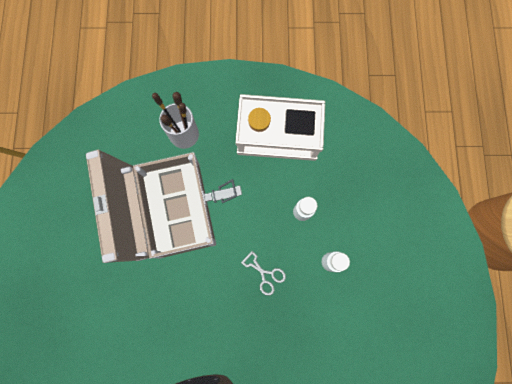

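View pics/wrist0.png

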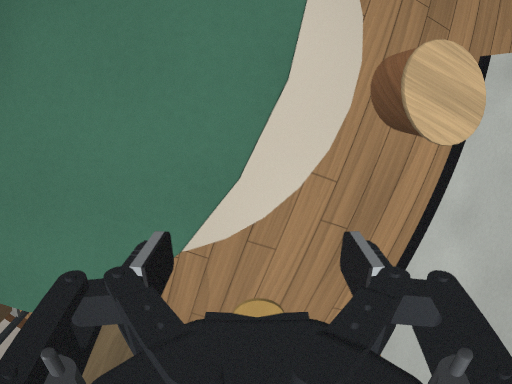

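The top view shows two bottles, with caps near (307,206) and (338,261), the open case at (180,205) with its latch at (225,192), the tray at (281,126), the canister at (180,125) and the curler at (264,272). Next I'll measure their positions.

```bash
cat > h.py <<'E'
from station import ctrl, eoat, grab_frame, camera_model
import cv2, numpy as np
def cw(n):
    m=camera_model(n); R=cv2.Rodrigues(m['rvec'])[0]; return m['K'],R,m['tvec']
def cloud(n,d):
    K,R,t=cw(n); v,u=np.mgrid[0:d.shape[0],0:d.shape[1]]
    P=np.stack([(u-K[0,2])/K[0,0]*d,(v-K[1,2])/K[1,1]*d,d],-1)
    W=(P-t)@R; W[d<=0]=np.nan; return W
def proj(n,p):
    K,R,t=cw(n); c=np.asarray(p)@R.T+t; return (c[...,:2]/c[...,2:])@K[:2,:2].T+K[:2,2]
def ray_z(n,u,v,z):
    K,R,t=cw(n); o=-R.T@t; r=R.T@np.array([(u-K[0,2])/K[0,0],(v-K[1,2])/K[1,1],1]); return o+r*(z-o[2])/r[2]
def shot(n,name,crop=None,k=1):
    im,d=grab_frame(n)
    s=im if crop is None else im[crop[1]:crop[3],crop[0]:crop[2]]
    if k!=1: s=cv2.resize(s,None,fx=k,fy=k,interpolation=cv2.INTER_CUBIC)
    cv2.imwrite(f'pics/{name}.png',s); return im,d
E
python3 - <<'E'
from h import *
im=cv2.imread('pics/top0.png'); d=np.load('pics/top0.npy'); W=cloud('top',d)
np.set_printoptions(precision=4,suppress=True)
for u,v in [(307,206),(338,261),(260,300),(205,180),(175,180),(180,205),(185,233),(236,186),(222,193),(100,205),(140,210),(180,125)]: print((u,v),W[v,u])
# bottles: cap top points
for u,v in [(307,206),(338,261)]:
    w=W[v-25:v+25,u-25:u+25].reshape(-1,3); z=w[:,2]
    c=w[(z>0.095)&(z<.12)]; print('cap',np.median(c[:,2]),len(c),c.mean(0),(c.min(0)+c.max(0))/2, c.max(0)-c.min(0))
# case rim
w=W[140:270,80:250].reshape(-1,3)
for lo,hi in [(.08,.093),(.03,.037)]:
    c=w[(w[:,2]>lo)&(w[:,2]<hi)]; r=cv2.minAreaRect(c[:,:2].astype(np.float32)*1000); print(lo,len(c),r,cv2.boxPoints(r))
c=cv2.resize(im[140:275,80:260],None,fx=4,fy=4,interpolation=cv2.INTER_CUBIC);cv2.imwrite('pics/case0.png',c)
im=cv2.imread('pics/scene0.png')
c=cv2.resize(im[100:250,250:410],None,fx=4,fy=4,interpolation=cv2.INTER_CUBIC);cv2.imwrite('pics/case0s.png',c)
E
```

```text
(307, 206) [ 0.5515 -0.1808  0.1027]
(338, 261) [ 0.4321 -0.2433  0.1026]
(260, 300) [ 0.3433 -0.0777 -0.0002]
(205, 180) [ 0.6352  0.0577 -0.003 ]
(175, 180) [0.6339 0.1313 0.0046]
(180, 205) [0.5706 0.1167 0.0061]
(185, 233) [0.502  0.1026 0.0057]
(236, 186) [ 0.6189 -0.0203 -0.0007]
(222, 193) [0.5888 0.0092 0.0652]
(100, 205) [0.5357 0.2191 0.2323]
(140, 210) [0.547  0.1893 0.0876]
(180, 125) [0.7781 0.1232 0.005 ]
cap 0.10517532074635352 238 [ 0.5526 -0.182   0.1048] [ 0.553  -0.1823  0.1022] [0.0368 0.0369 0.014 ]
cap 0.10407626857388877 256 [ 0.4311 -0.2466  0.1037] [ 0.4311 -0.2469  0.1013] [0.036  0.0365 0.0123]
0.08 2130 ((575.70556640625, 68.5129623413086), (219.13746643066406, 298.0490417480469), 12.798599243164062) [[ 435.8465  189.5628]
 [ 501.8717 -101.0812]
 [ 715.5647  -52.5368]
 [ 649.5394  238.1071]]
0.03 2567 ((587.5540771484375, 106.63117980957031), (211.32830810546875, 300.81903076171875), 72.89447784423828) [[412.7187  49.8814]
 [700.2309 -38.5992]
 [762.3894 163.3809]
 [474.8773 251.8616]]
```

View pics/case0.png

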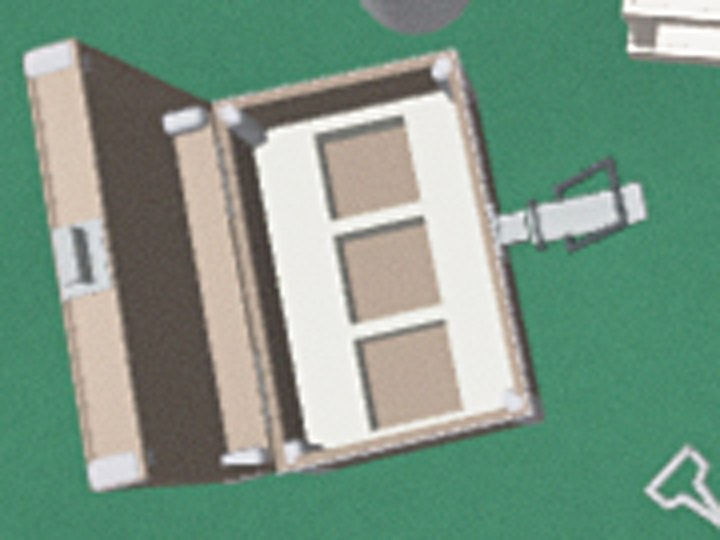

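View pics/case0s.png

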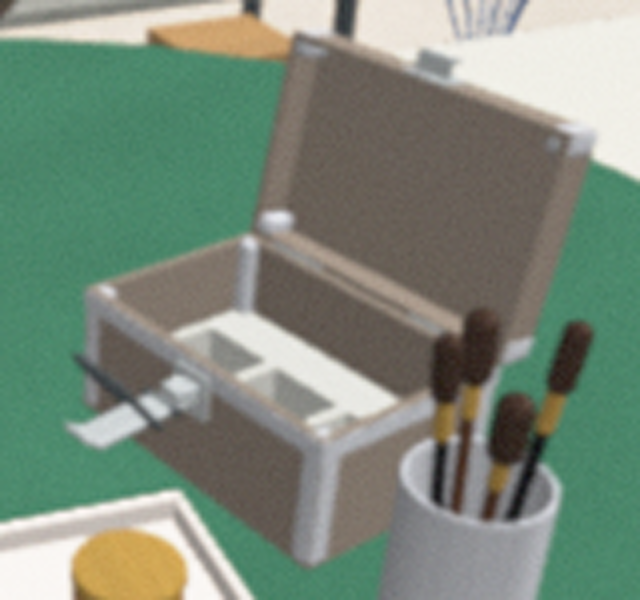

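```bash
cat > fit.py <<'E'
from h import *
from scipy.optimize import least_squares
px=[];M=[]
def add(c,m): px.append((c[0]/4+80-.375,c[1]/4+140-.375));M.append(m)
# case frame: -x front; +y = image down
for c,m in [((213,103),(.07,-.106,.088)),((455,52),(-.07,-.106,.088)),((540,414),(-.07,.106,.088)),((278,468),(.07,.106,.088))]: add(c,m)
W=[[(316,132),(404,116),(420,206),(338,220)],[(334,237),(423,216),(441,306),(355,323)],[(355,342),(443,321),(462,410),(373,430)]]
for i,w in enumerate(W):
    y0=(i-1)*.064
    for c,(sx,sy) in zip(w,[(1,-1),(-1,-1),(-1,1),(1,1)]): add(c,(.028*sx,y0+.028*sy,.034))
px=np.array(px);M=np.array(M)
def T(p,M):
    a=p[2];R=np.array([[np.cos(a),-np.sin(a),0],[np.sin(a),np.cos(a),0],[0,0,1]]);return M@R.T+[p[0],p[1],0]
if __name__=='__main__':
    f=lambda p:(proj('top',T(p,M))-px).ravel()
    r=least_squares(f,[.57,.12,np.pi/2],loss='soft_l1'); p=r.x; print(p[:2],np.degrees(p[2])); print(f(p).reshape(-1,2).round(1))
    im=cv2.imread('pics/top0.png');im2=cv2.imread('pics/scene0.png')
    for n,g,(x0,y0,x1,y1) in(('top',im,(80,140,260,275)),('scene',im2,(250,100,410,250))):
        g=cv2.resize(g[y0:y1,x0:x1],None,fx=4,fy=4,interpolation=cv2.INTER_CUBIC)
        for m in list(M)+[np.array([-.094,0,.066])]:
            q=proj(n,T(p,m));cv2.circle(g,(int((q[0]-x0)*4+1.5),int((q[1]-y0)*4+1.5)),3,(0,0,255),-1)
        cv2.imwrite(f'pics/fit_{n}.png',g)
    d=np.load('pics/top0.npy');C=cloud('top',d)[140:275,80:260].reshape(-1,3)
    # into case frame, check rim walls
    a=p[2];Rm=np.array([[np.cos(a),-np.sin(a)],[np.sin(a),np.cos(a)]]);L=C.copy();L[:,:2]=(C[:,:2]-p[:2])@Rm
    rim=L[(abs(L[:,2]-.088)<.004)&(L[:,0]<.08)&(L[:,0]>-.1)]
    print('rim ext',np.percentile(rim,[1,99],axis=0))
    la=L[(L[:,0]<-.08)&(L[:,0]>-.2)&(abs(L[:,1])<.06)&(L[:,2]>.03)]; print(len(la)); 
    for x in np.arange(-.17,-.08,.01):
        s=la[abs(la[:,0]-x)<.005]; 
        if len(s): print(round(x,3),len(s),np.percentile(s[:,2],[5,50,95]),s[:,1].min(),s[:,1].max())
E
python3 fit.py
```

```text
[0.56103752 0.11873006] 102.59940201332115
[[ 0.1  0.1]
 [ 0.1 -0.3]
 [-2.2 -0.1]
 [ 0.1  1. ]
 [-0.4  0.4]
 [ 0.4 -0.6]
 [ 0.9 -1. ]
 [-1.7  0.6]
 [-0.1 -0.4]
 [ 0.7 -0.3]
 [ 0.8 -0.2]
 [-1.1  0.9]
 [-0.4 -0.6]
 [ 0.9 -0.6]
 [ 0.8  0.4]
 [-0.5  0.8]]
rim ext [[-0.06938094 -0.10698561  0.08430259]
 [ 0.07972243  0.10593669  0.09175853]]
395
-0.16 3 [0.06576811 0.06749639 0.06814335] -0.002464331973646765 0.00937263048453616
-0.15 40 [0.06238608 0.06705463 0.07065284] -0.011023891201879953 0.009898623365824253
-0.14 65 [0.06250124 0.10549376 0.10853494] -0.020758149355870132 0.01889283821984148
-0.13 58 [0.06192453 0.06533048 0.09859082] -0.020612999148164435 0.019639222213206877
-0.12 60 [0.06277087 0.0655027  0.08578344] -0.02147028016397554 0.01919311567057923
-0.11 65 [0.06351433 0.06636022 0.07248392] -0.02020422560873303 0.019584701938412764
-0.1 42 [0.06417226 0.06658418 0.06836527] -0.011709396674194615 0.009391775808129593
-0.09 44 [0.06447977 0.06763372 0.0735068 ] -0.015682040309541814 0.01387163215882323
```

Pose fit is good (pixel residuals about 1). The rim extents come out at ±0.07 × ±0.106, the lever is level, and the loop leans outward with its bar at about case (-0.14, z 0.106). Bottle caps first, re-detecting each bottle just before I act on it.

```bash
cat >> h.py <<'E'
np.set_printoptions(precision=4,suppress=True)
CX,CY,CA=.56104,.11873,np.radians(102.6)
def c2w(x,y,z): return np.array([CX+np.cos(CA)*x-np.sin(CA)*y, CY+np.sin(CA)*x+np.cos(CA)*y, z])
def w2c(p):
    d=np.asarray(p)[...,:2]-[CX,CY]; return np.stack([d@[np.cos(CA),np.sin(CA)],d@[-np.sin(CA),np.cos(CA)]],-1)
ORI=[180,0,12.6]
def bottles(save=None):
    im,d=grab_frame('top'); W=cloud('top',d)
    if save: cv2.imwrite(f'pics/{save}.png',im)
    m=((W[...,2]>.094)&(W[...,2]<.112)&(im.min(-1)>185)).astype(np.uint8)
    n,l,s,_=cv2.connectedComponentsWithStats(m); out=[]
    for i in range(1,n):
        if s[i,4]<120: continue
        c=W[l==i]; top=np.median(c[:,2]); k=c[c[:,2]>top-.003]; ext=np.ptp(k[:,:2],axis=0)
        xy=(np.percentile(k[:,:2],1,axis=0)+np.percentile(k[:,:2],99,axis=0))/2
        if ext.max()<.045: out.append((xy,top,ext,s[i,4]))
    return out
def st(): 
    s=ctrl.state(); print('t',round(s['time_s'],1),'p',s['position'],'F',s['contact_force'],'gap',round(s['finger_gap'],4)); return s
E
python3 - <<'E'
from h import *
for b in bottles(): print(b)
eoat.move_gripper(0.0)
for i in range(2):
    bs=sorted(bottles(),key=lambda b:b[0][0]); x,y=bs[i][0]; print(bs[i])
    ctrl.reach([x,y,.135],ORI)
    s0=st()
    print(ctrl.servo_line([x,y,.096],vel=.025,contact_N=14)); st()
    ctrl.servo_line([x,y,.15],vel=.1)
ctrl.reach([.45,-.08,.25],ORI)
for b in bottles('top1'): print(b)
st()
E
```

```text
(array([ 0.5535, -0.1825]), np.float64(0.10511276850270383), array([0.0359, 0.0359]), np.int32(231))
(array([ 0.4315, -0.2474]), np.float64(0.10430312611263752), array([0.0358, 0.0354]), np.int32(254))
(array([ 0.4315, -0.2474]), np.float64(0.10415789536604991), array([0.0358, 0.0358]), np.int32(254))
t 2.7 p [ 0.4318 -0.2485  0.1356] F [ 0.0232 -1.2261  0.5938] gap -0.0002
True
t 4.0 p [ 0.4319 -0.2477  0.1001] F [-1.1329  0.5817  4.8187] gap 0.0Traceback (most recent call last):
  File "<stdin>", line 5, in <module>
IndexError: list index out of range
```

```bash
python3 - <<'E'
from h import *
ctrl.reach([.45,-.08,.25],ORI)
for b in bottles('top1'): print(b)
st()
E
```

```text
(array([ 0.5531, -0.1829]), np.float64(0.10524313625157061), array([0.0361, 0.0357]), np.int32(231))
(array([ 0.4311, -0.2469]), np.float64(0.09877194362631114), array([0.0361, 0.0363]), np.int32(246))
t 5.5 p [ 0.4494 -0.0806  0.2485] F [ 0.3456 -0.2549  0.6375] gap 0.0002
```

View pics/top1.png

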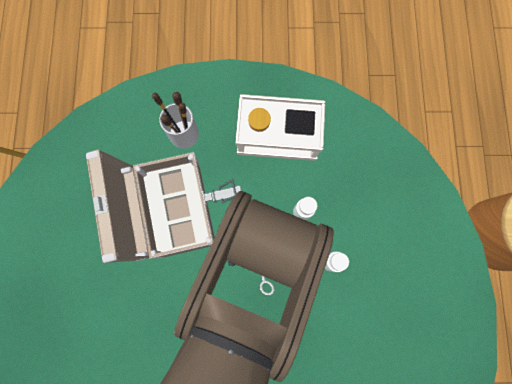

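The nearer bottle's cap went from 104.2 to 98.8 mm by depth, and contact was at TCP 100.1 mm, so it is home. Now the other cap.

```bash
python3 - <<'E'
from h import *
x,y=.5531,-.1829
ctrl.reach([x,y,.14],ORI)
print(ctrl.servo_line([x,y,.096],vel=.025,contact_N=14)); st()
ctrl.servo_line([x,y,.15],vel=.1)
eoat.move_gripper(.075)
ctrl.reach([.45,-.08,.25],ORI)
B=bottles('top2')
for b in B: print(b)
st()
E
```

```text
True
t 7.9 p [ 0.5541 -0.1834  0.1003] F [-1.8742  1.1409  5.0384] gap 0.0001
(array([ 0.5533, -0.1826]), np.float64(0.09884970867955246), array([0.0338, 0.034 ]), np.int32(217))
(array([ 0.4308, -0.2475]), np.float64(0.0988870210254518), array([0.036 , 0.0367]), np.int32(245))
t 10.0 p [ 0.4502 -0.0805  0.2492] F [ 0.6986 -0.5872 -0.6579] gap 0.0749
```

```bash
cat > pick.py <<'E'
from h import *
import sys
def pick(x,y,h=.034):
    ctrl.reach([x,y,.16],ORI)
    print('hit?',ctrl.servo_line([x,y,h],vel=.12,contact_N=8)); st()
    eoat.move_gripper(.03,effort=40); st()
    ctrl.servo_line([x,y,.18],vel=.12); st()
def place(cx,cy,h=.034):
    p=c2w(cx,cy,.18); ctrl.reach(p,ORI); ctrl.dwell(.2)
E
python3 - <<'E'
from pick import *
pick(.5533,-.1826)
place(0,-.064)
shot('top','top3'); shot('scene','scene3',(230,60,430,260),3); shot('wrist','wrist3'); st()
E
```

```text
hit? False
t 11.9 p [ 0.5541 -0.183   0.0351] F [ 0.2003  0.1416 -0.3942] gap 0.0751
t 12.3 p [ 0.5539 -0.1827  0.035 ] F [-1.2825  0.9286  4.014 ] gap 0.0452
t 13.7 p [ 0.5527 -0.1823  0.1787] F [-0.7539 -0.3547 -2.4073] gap 0.0451
t 15.2 p [0.6236 0.1319 0.1801] F [-0.1223 -0.1256 -0.9663] gap 0.0452
```

View pics/scene3.png

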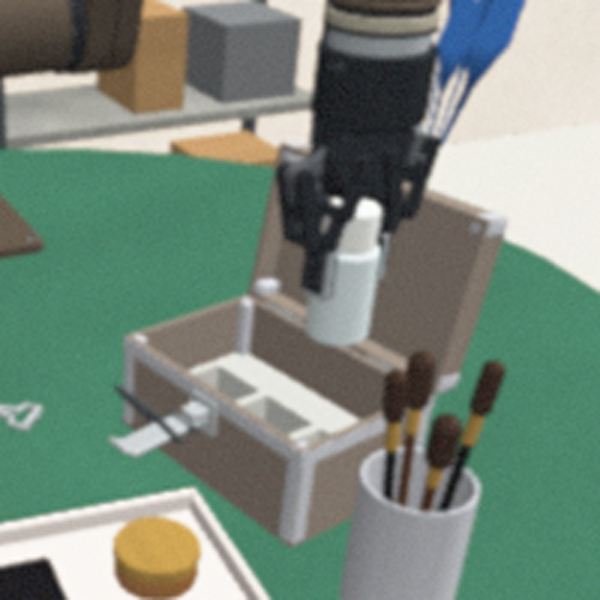

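View pics/wrist3.png

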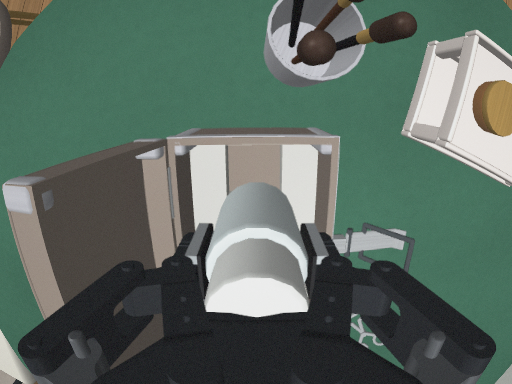

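View pics/top3.png

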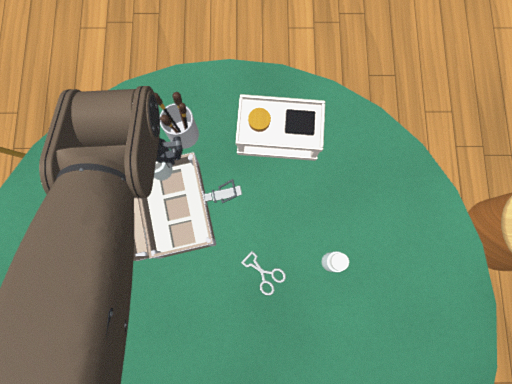

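```bash
python3 - <<'E'
from h import *
for z in (.146,.216,.246): print(z, (proj('scene',c2w(0,-.064,z))-[230,60])*3)
im,d=shot('scene','x'); W=cloud('scene',d)
for (u,v) in [(340,325),(340,300),(345,270),(355,260),(362,240),(366,215)]:
    uu,vv=int(230+u/3),int(60+v/3); p=W[vv,uu]; print((u,v),p,w2c(p),im[vv,uu])
E
```

```text
0.146 [336.1442 328.9742]
0.216 [348.8319 241.5544]
0.246 [354.6592 201.4035]
(340, 325) [0.6424 0.1201 0.1619] [-0.0164 -0.0797] [175 176 165]
(340, 300) [0.6413 0.118  0.181 ] [-0.0183 -0.0782] [172 172 166]
(345, 270) [0.6425 0.1185 0.2046] [-0.018  -0.0794] [172 172 163]
(355, 260) [0.6444 0.123  0.2138] [-0.014  -0.0823] [231 231 224]
(362, 240) [0.6416 0.128  0.2252] [-0.0086 -0.0807] [189 193 190]
(366, 215) [0.6399 0.1309 0.2439] [-0.0053 -0.0796] [246 248 247]
```

Bottle is held upright. The scene depth of its surface puts the axis at the well centre to within about 1 mm. Lowering it.

```bash
cat >> pick.py <<'E'
def lower(cx,cy,h=.034):
    p=c2w(cx,cy,h+.006+.0025)
    r=ctrl.servo_line(list(c2w(cx,cy,.08)),vel=.1,contact_N=8)
    print('hit1',r); 
    if r: st(); return False
    r=ctrl.servo_line(list(c2w(cx,cy,h+.0045)),vel=.04,contact_N=6); print('hit2',r); s=st()
    if s['position'][2]>h+.006+.006: return False
    eoat.move_gripper(.06); st()
    ctrl.servo_line(list(c2w(cx,cy,.19)),vel=.12); st(); return True
E
python3 - <<'E'
from pick import *
if lower(0,-.064):
    ctrl.reach([.45,-.08,.25],ORI)
shot('top','top4',(80,100,360,290),2.8); shot('scene','scene4',(230,60,430,260),3)
for b in bottles(): print(b,w2c(b[0]))
E
```

```text
hit1 False
hit2 True
t 17.3 p [0.6229 0.1327 0.0411] F [-1.0473 -0.9472  4.7932] gap 0.045
t 17.6 p [0.6211 0.1326 0.0389] F [-0.512  -0.4141 -0.2051] gap 0.0604
t 19.1 p [0.6228 0.1327 0.1887] F [-0.1457 -0.9709 -0.2357] gap 0.0601
(array([0.6215, 0.1317]), np.float64(0.10489287003159359), array([0.0352, 0.0359]), np.int32(214)) [-0.0006 -0.0619]
(array([ 0.4311, -0.2466]), np.float64(0.09895562143545927), array([0.036 , 0.0367]), np.int32(247)) [-0.3282  0.2065]
```

View pics/scene4.png

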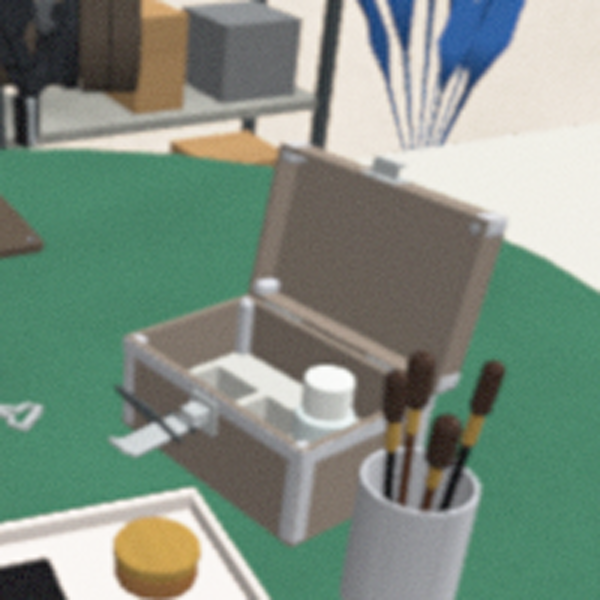

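View pics/top4.png

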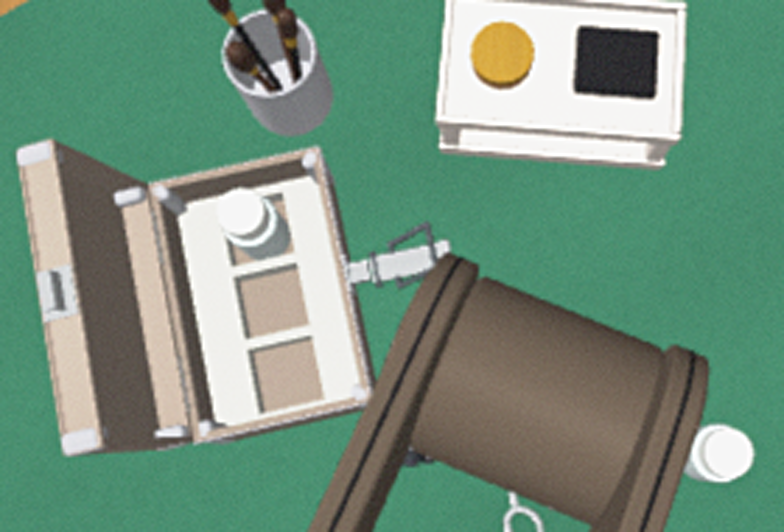

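Bottle 1 stands in its well: top at 104.9 mm, which is 98.9 + 6, and centred to about 2 mm. Now the second one, which was re-detected at the same place.

```bash
python3 - <<'E'
from pick import *
ok=False
eoat.move_gripper(.075)
pick(.4311,-.2468)
place(0,.064)
ctrl.dwell(.2)
shot('wrist','wrist5')
if lower(0,.064): ctrl.reach([.45,-.12,.25],ORI)
shot('top','top5',(80,100,360,290),2.8); shot('scene','scene5',(230,60,430,260),3)
for b in bottles(): print(b,w2c(b[0]))
E
```

```text
hit? False
t 22.6 p [ 0.4317 -0.2473  0.0349] F [ 0.178  -0.3037  0.4094] gap 0.0748
t 22.9 p [ 0.4317 -0.2475  0.0349] F [ 0.0501 -0.0238  2.6615] gap 0.0454
t 24.3 p [ 0.4306 -0.2464  0.1789] F [-0.556  -0.3448 -1.9099] gap 0.0453
hit1 False
hit2 True
t 28.1 p [0.4979 0.1047 0.0409] F [-2.2105 -0.0984  5.3338] gap 0.0452
t 28.4 p [0.4964 0.1047 0.0395] F [ 0.1148  0.7229 -0.3354] gap 0.0601
t 29.9 p [0.4979 0.1048 0.1889] F [-0.2215 -0.0229  0.1   ] gap 0.0605
(array([0.6274, 0.1397]), np.float64(0.10472303041665673), array([0.0365, 0.0358]), np.int32(219)) [ 0.006  -0.0694]
(array([0.4963, 0.1042]), np.float64(0.10483354480345297), array([0.0367, 0.0352]), np.int32(236)) [-0.      0.0663]
```

View pics/scene5.png

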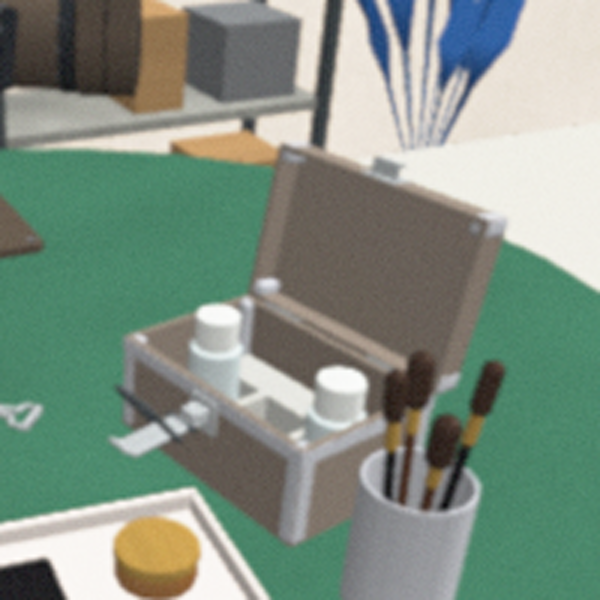

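View pics/top5.png

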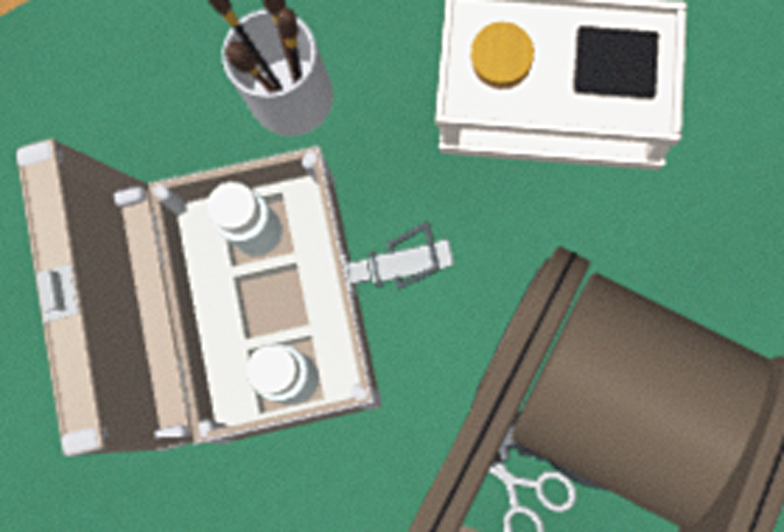

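Both bottles stand in wells of their own. Bottle 1 now sits at (6,-5) mm from its well centre, against the corner, so it was nudged, but it is upright. Next I'll close the lid from behind with closed fingers.

```bash
cat > lid.py <<'E'
from h import *
w=.013
def P(phi,s): return np.array([.07-s*np.cos(phi)+.028*np.sin(phi), .088+s*np.sin(phi)+.028*np.cos(phi)])
wps=[(.185,.187)]
for phi in np.linspace(1.95,1.5708,6): wps.append((P(phi,.14)[0]+w,.187))
for phi in np.linspace(1.45,.12,16):
    s=np.interp(phi,[0,1.5],[.125,.1]); p=P(phi,s); wps.append((p[0]+w,p[1]))
E
python3 - <<'E'
from lid import *
for x,z in wps: 
    q=ctrl.ik(c2w(x,0,z),ORI); print(round(x,3),round(z,3),c2w(x,0,z), None if q is None else np.round(q,0))
print(ctrl.ik(c2w(.2,0,.34),ORI))
E
```

```text
0.185 0.187 [0.5207 0.2993 0.187 ] [ 20.   9. 103.  -0.  67.  98.]
0.161 0.187 [0.526  0.2757 0.187 ] [ 18.   9. 104.  -0.  67.  95.]
0.152 0.187 [0.528  0.2666 0.187 ] [ 17.   8. 105.  -0.  67.  94.]
0.142 0.187 [0.5301 0.2572 0.187 ] [ 16.   8. 105.  -0.  67.  93.]
0.132 0.187 [0.5323 0.2474 0.187 ] [ 15.   8. 105.  -0.  67.  92.]
0.122 0.187 [0.5345 0.2373 0.187 ] [ 14.   7. 106.  -0.  67.  91.]
0.111 0.187 [0.5368 0.2271 0.187 ] [ 13.   7. 106.  -0.  67.  90.]
0.099 0.191 [0.5395 0.215  0.1915] [ 12.   7. 106.  -0.  67.  89.]
0.089 0.194 [0.5416 0.2057 0.1939] [ 11.   6. 106.  -0.  68.  88.]
0.079 0.195 [0.5437 0.1961 0.1954] [ 10.   6. 106.  -0.  68.  87.]
0.069 0.196 [0.5459 0.1863 0.1961] [  9.   6. 106.  -0.  68.  86.]
0.059 0.196 [0.5482 0.1763 0.1957] [  8.   6. 106.  -0.  68.  85.]
0.049 0.194 [0.5504 0.1664 0.1944] [  7.   6. 107.  -0.  68.  84.]
0.039 0.192 [0.5526 0.1564 0.1922] [  6.   6. 107.  -0.  67.  83.]
0.029 0.189 [0.5548 0.1466 0.1889] [  5.   6. 107.  -0.  67.  82.]
0.019 0.185 [0.5569 0.137  0.1847] [  4.   6. 107.  -0.  67.  81.]
0.009 0.18 [0.559  0.1278 0.1795] [  3.   6. 108.  -0.  66.  80.]
0.0 0.173 [0.561  0.1189 0.1734] [  2.   7. 108.  -0.  65.  79.]
-0.008 0.166 [0.5629 0.1106 0.1664] [  1.   7. 108.  -0.  65.  78.]
-0.016 0.159 [0.5646 0.1028 0.1586] [  0.   8. 108.  -0.  64.  78.]
-0.024 0.15 [0.5662 0.0957 0.1499] [ -1.   8. 109.  -0.  63.  77.]
-0.03 0.141 [0.5676 0.0894 0.1406] [ -1.   9. 109.  -0.  62.  76.]
-0.036 0.131 [0.5688 0.0838 0.1305] [ -2.  10. 109.  -0.  61.  76.]
[21.6478  4.0684 93.2018 -0.     82.7298 99.0478]
```

```bash
python3 - <<'E'
from lid import *
eoat.move_gripper(0)
ctrl.reach([.45,-.05,.36],ORI)
ctrl.reach(c2w(.20,0,.36),ORI)
ctrl.servo_line(c2w(.20,0,.187),vel=.15)
s0=st()
for i,(x,z) in enumerate(wps):
    if ctrl.servo_line(c2w(x,0,z),vel=.08,contact_N=20): print('STOP',i); break
    if i%4==0: st()
st()
shot('scene','scene6',(230,60,430,260),3)
E
```

```text
t 34.8 p [0.5182 0.3142 0.1884] F [-0.168  -0.148  -0.5024] gap 0.0002
t 35.1 p [0.5211 0.2986 0.1875] F [ 1.0344  0.3439 -0.246 ] gap 0.0002
t 36.4 p [0.533  0.2475 0.188 ] F [0.7125 1.7968 3.9383] gap -0.0005
t 37.6 p [0.5418 0.205  0.1939] F [-0.1232 -0.2103 -0.163 ] gap -0.0001
t 38.7 p [0.5506 0.1657 0.1944] F [0.2687 0.1238 0.5027] gap 0.0001
t 39.8 p [0.5589 0.1271 0.1791] F [0.6053 0.2843 0.3087] gap -0.0003
t 41.0 p [0.5658 0.0953 0.1491] F [-0.646  -0.449  -0.1483] gap -0.0001
t 41.5 p [0.5684 0.0835 0.1296] F [-0.1319 -0.5395  1.3136] gap -0.0002
```

View pics/scene6.png

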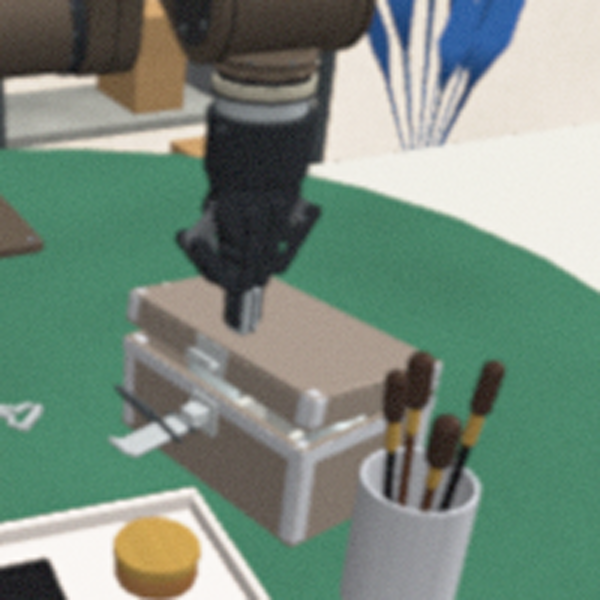

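Lid almost shut, with the fingers on top near the front. Pressing it home at the front middle.

```bash
python3 - <<'E'
from h import *
ctrl.servo_line(c2w(-.036,0,.145),vel=.1)
ctrl.servo_line(c2w(-.05,0,.145),vel=.1)
print(ctrl.servo_line(c2w(-.05,0,.110),vel=.03,contact_N=30)); st()
ctrl.dwell(.3); st()
ctrl.servo_line(c2w(-.05,0,.17),vel=.1)
ctrl.reach(c2w(-.05,.18,.3),ORI)
im,d=shot('scene','scene7',(230,60,430,260),3); im,d=shot('top','top7',(80,100,360,290),2.8)
W=cloud('top',d).reshape(-1,3); L=np.c_[w2c(W),W[:,2]]
for x in (-.06,-.03,0,.03,.06):
    for y in(-.08,0,.08):
        k=L[(abs(L[:,0]-x)<.006)&(abs(L[:,1]-y)<.006)]; print(x,y,len(k),np.median(k[:,2]) if len(k) else 0)
E
```

```text
True
t 43.2 p [0.5722 0.0698 0.116 ] F [-0.3766  0.1686  4.2153] gap 0.0003
t 43.5 p [0.5722 0.0698 0.116 ] F [-1.508   0.1817  4.9823] gap 0.0002
-0.06 -0.08 29 0.1156642471972865
-0.06 0 30 0.11523715160539325
-0.06 0.08 32 0.11474927072673846
-0.03 -0.08 28 0.11484731574722604
-0.03 0 28 0.11507583362248427
-0.03 0.08 32 0.11478194571510489
0 -0.08 29 0.11508572936773509
0 0 29 0.11480081469092555
0 0.08 32 0.11489583237333695
0.03 -0.08 28 0.11485733625060608
0.03 0 31 0.11475455033632412
0.03 0.08 31 0.11509246088755501
0.06 -0.08 29 0.11525044137766034
0.06 0 34 0.11447875983083913
0.06 0.08 32 0.11540662160668883
```

View pics/scene7.png

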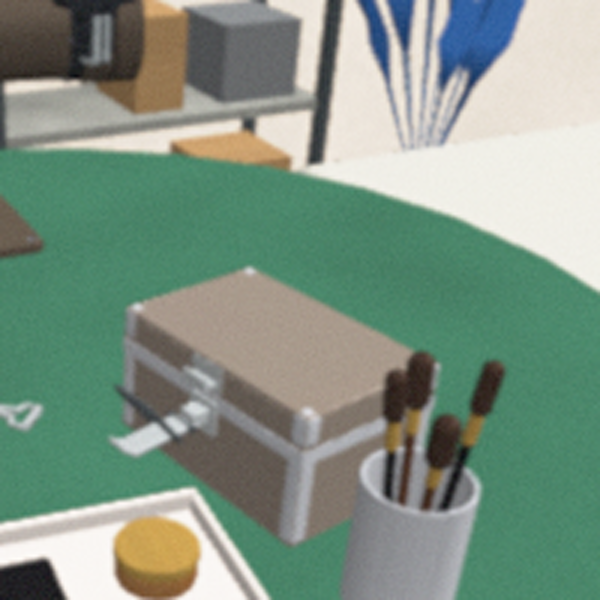

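View pics/top7.png

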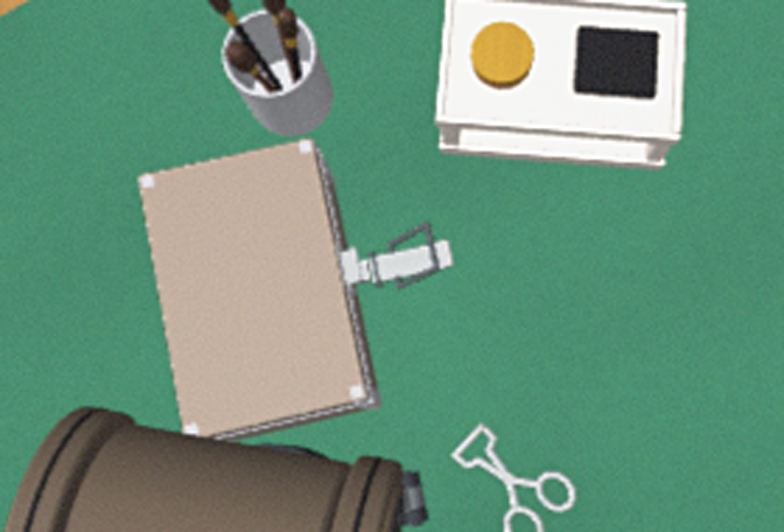

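Lid is fully seated: its top is flat at about 115 mm everywhere, and press contact was at 116.0 mm. Now I'll turn the tool 90° and look at the latch up close with the wrist camera.

```bash
cat >> h.py <<'E'
from scipy.spatial.transform import Rotation as Ro
O2=[180,0,-77.4]
def wcloud(d,s):
    m=camera_model('wrist');K=m['K'];v,u=np.mgrid[0:384,0:512];x=(u-K[0,2])/K[0,0];y=(v-K[1,2])/K[1,1]
    r=np.hypot(x,y);k=np.where(r>1e-6,np.tan(np.minimum(r,1.5))/np.maximum(r,1e-6),1)
    P=np.stack([x*k*d,y*k*d,d],-1); T=m['mount'];P=P@T[:3,:3].T+T[:3,3]
    W=P@Ro.from_euler('xyz',s['orientation'],degrees=True).as_matrix().T+s['position']; W[(d<=0)|(r>1.3)]=np.nan
    return np.concatenate([w2c(W),W[...,2:]],-1)   # case frame
E
python3 - <<'E'
from h import *
ctrl.reach(c2w(-.19,.10,.25),O2)
ctrl.reach(c2w(-.19,0,.16),O2); ctrl.dwell(.2)
s=st(); im,d=shot('wrist','wrist8',None,1.5); np.save('pics/w8.npy',d)
W=wcloud(d,s); np.save('pics/W8.npy',W)
dark=(im.max(-1)<110)
L=W.reshape(-1,3); 
sel=(L[:,0]>-.16)&(L[:,0]<-.08)&(abs(L[:,1])<.04)&(L[:,2]>.03)
for x in np.arange(-.16,-.075,.008):
    k=L[sel&(abs(L[:,0]-x)<.004)]
    if len(k): print(round(x,3),len(k),np.percentile(k[:,2],[2,50,98]),np.percentile(k[:,1],[2,98]))
E
```

```text
t 47.3 p [ 0.6028 -0.0672  0.1625] F [-0.8962 -0.2593 -1.0184] gap -0.0002
-0.088 6 [0.099  0.1017 0.1022] [-0.0046  0.003 ]
-0.08 64 [0.0737 0.0981 0.1025] [-0.0056  0.0042]
```

View pics/wrist8.png

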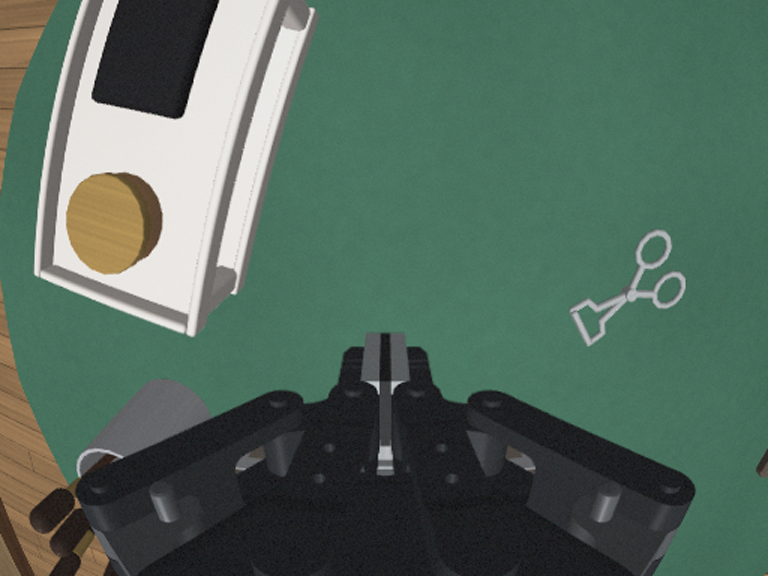

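```bash
python3 - <<'E'
from h import *
for f in ('top0',):
    W=cloud('top',np.load(f'pics/{f}.npy')).reshape(-1,3); L=np.c_[w2c(W),W[:,2]]
    k=L[(L[:,0]<-.1)&(L[:,0]>-.17)&(abs(L[:,1])<.03)&(L[:,2]>.098)&(L[:,2]<.12)]; print(len(k)); print(k[np.argsort(k[:,1])])
for u,v in [(429,222),(436,270)]:
    p=ray_z('top',u/2.8+80,v/2.8+100,.1065); print(w2c(p))
E
```

```text
52
[[-0.1426 -0.0208  0.1061]
 [-0.1378 -0.02    0.1039]
 [-0.1329 -0.0199  0.0994]
 [-0.1351 -0.0191  0.1003]
 [-0.1421 -0.0187  0.1055]
 [-0.1373 -0.0181  0.1026]
 [-0.1395 -0.0171  0.1049]
 [-0.1346 -0.0166  0.1015]
 [-0.1417 -0.016   0.1075]
 [-0.1438 -0.0159  0.1059]
 [-0.1412 -0.0137  0.108 ]
 [-0.1433 -0.0133  0.1076]
 [-0.1407 -0.0114  0.1083]
 [-0.1428 -0.0112  0.1069]
 [-0.1402 -0.0099  0.105 ]
 [-0.1423 -0.0093  0.1057]
 [-0.1397 -0.0075  0.1059]
 [-0.1419 -0.0072  0.1053]
 [-0.144  -0.0069  0.1041]
 [-0.1392 -0.0057  0.1042]
 [-0.1414 -0.0047  0.1063]
 [-0.1435 -0.0038  0.1086]
 [-0.1409 -0.0024  0.1068]
 [-0.143  -0.0015  0.1088]
 [-0.1404 -0.0002  0.1068]
 [-0.1426  0.0002  0.1064]
 [-0.1399  0.0017  0.1056]
 [-0.1421  0.0024  0.1065]
 [-0.1394  0.0034  0.1031]
 [-0.1416  0.0046  0.1068]
 [-0.1437  0.005   0.1063]
 [-0.1411  0.0071  0.1079]
 [-0.1433  0.0074  0.1074]
 [-0.1406  0.0088  0.1055]
 [-0.1428  0.0101  0.1097]
 [-0.1402  0.0112  0.1068]
 [-0.1423  0.0115  0.106 ]
 [-0.1397  0.0133  0.1061]
 [-0.1418  0.0143  0.1091]
 [-0.144   0.0144  0.1068]
 [-0.1392  0.0147  0.1025]
 [-0.1343  0.0152  0.0984]
 [-0.1413  0.0159  0.1061]
 [-0.1366  0.0167  0.1038]
 [-0.1435  0.0168  0.108 ]
 [-0.1317  0.0169  0.0985]
 [-0.1339  0.0175  0.0992]
 [-0.1387  0.0176  0.106 ]
 [-0.136   0.0182  0.0999]
 [-0.1409  0.0183  0.1071]
 [-0.143   0.0184  0.1049]
 [-0.1382  0.0189  0.1013]]
[-0.1451 -0.0194]
[-0.1422  0.0195]
```

Bar centre is at about case (-0.142, 0, 0.105). That is 50 mm from the loop pins, roughly the 52.8 mm expected. Swinging the loop inward with the closed fingers.

```bash
python3 - <<'E'
from h import *
f=lambda xf,z:c2w(xf-.011,0,z)
ctrl.servo_line(f(-.165,.16),vel=.1); ctrl.servo_line(f(-.165,.099),vel=.1)
for xf,z in [(-.145,.099),(-.13,.102),(-.11,.107),(-.092,.110)]:
    print(ctrl.servo_line(f(xf,z),vel=.05,contact_N=10)); st()
shot('scene','scene9',(260,130,380,230),5); shot('top','top9',(140,130,280,235),5)
E
```

```text
False
t 48.9 p [ 0.5951 -0.0331  0.0992] F [ 0.1119 -0.2291 -0.8748] gap 0.0003
False
t 49.4 p [ 0.5917 -0.0184  0.102 ] F [ 0.0953 -0.6593 -0.9224] gap 0.0001
False
t 50.0 p [0.5874 0.001  0.1071] F [0.2514 0.1478 1.3495] gap 0.0001
False
t 50.5 p [0.5835 0.0185 0.1101] F [-0.353   0.117  -0.5145] gap 0.0
```

View pics/scene9.png

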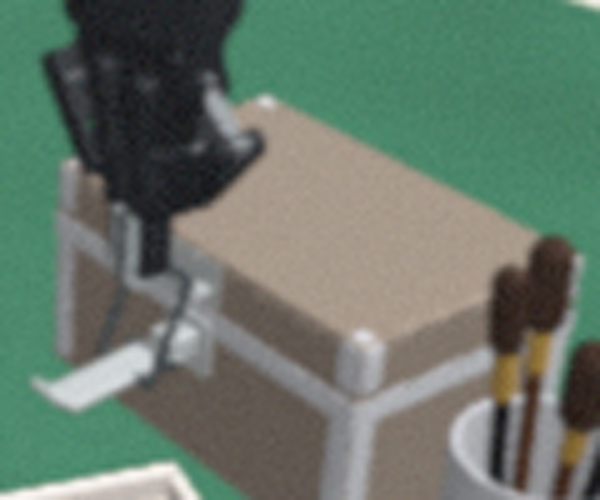

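View pics/top9.png

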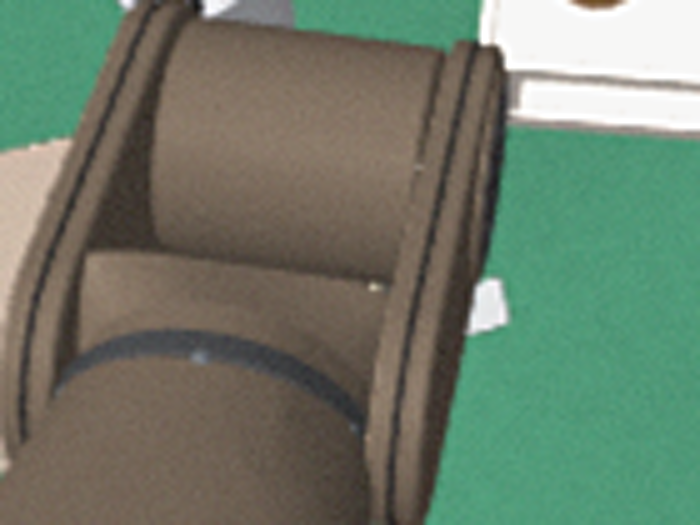

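The scene view shows the loop carried inward ahead of the fingertips, near the keeper at (190,290). Continuing over the lip.

```bash
python3 - <<'E'
from h import *
f=lambda xf,z:c2w(xf-.011,0,z)
for xf,z in [(-.084,.1095),(-.0765,.109)]:
    print(ctrl.servo_line(f(xf,z),vel=.03,contact_N=8)); st()
shot('scene','scene10a',(260,130,380,230),5)
print(ctrl.servo_line(f(-.0755,.104),vel=.02,contact_N=8)); st()
ctrl.servo_line(f(-.085,.13),vel=.1)
ctrl.servo_line(f(-.18,.18),vel=.15)
ctrl.reach(c2w(-.15,.15,.25),O2)
shot('scene','scene10',(260,130,380,230),5); im,d=shot('top','top10',(140,130,280,235),5); np.save('pics/top10.npy',d)
W=cloud('top',d).reshape(-1,3); L=np.c_[w2c(W),W[:,2]]
k=L[(L[:,0]<-.071)&(L[:,0]>-.13)&(abs(L[:,1])<.024)&(L[:,2]>.07)]; print(k[np.argsort(k[:,0])][:60])
E
```

```text
False
t 51.0 p [0.5817 0.0262 0.1094] F [0.5537 0.0329 0.8588] gap 0.0002
False
t 51.4 p [0.58   0.0336 0.1089] F [0.7466 0.0613 0.3459] gap -0.0
True
t 51.7 p [0.5805 0.0339 0.1059] F [-1.4416 -0.4031  5.0687] gap 0.0001
[[-0.1055 -0.0199  0.0743]
 [-0.1049 -0.0183  0.0711]
 [-0.1031 -0.021   0.0713]
 [-0.1027 -0.0185  0.0725]
 [-0.1012 -0.0203  0.0769]
 [-0.1008 -0.0177  0.0784]
 [-0.099  -0.0206  0.0779]
 [-0.0986 -0.018   0.0791]
 [-0.0969 -0.0207  0.0796]
 [-0.0966 -0.0179  0.082 ]
 [-0.0948 -0.0206  0.0821]
 [-0.0944 -0.018   0.0835]
 [-0.0929 -0.02    0.0872]
 [-0.0925 -0.0177  0.0872]
 [-0.0922 -0.0141  0.0702]
 [-0.0908 -0.0202  0.0881]
 [-0.0908 -0.0073  0.0701]
 [-0.0903 -0.018   0.0881]
 [-0.0886 -0.0209  0.0877]
 [-0.0884 -0.0177  0.0915]
 [-0.0873 -0.0002  0.0738]
 [-0.0869 -0.0197  0.0949]
 [-0.0868  0.0019  0.0731]
 [-0.0866 -0.017   0.097 ]
 [-0.0865  0.015   0.0946]
 [-0.0864 -0.0079  0.0721]
 [-0.0863  0.004   0.0722]
 [-0.0861  0.0175  0.0959]
 [-0.086  -0.0054  0.0731]
 [-0.0858  0.0061  0.0714]
 [-0.0855 -0.0032  0.0727]
 [-0.0852 -0.0006  0.0746]
 [-0.0848 -0.0198  0.0966]
 [-0.0845 -0.0173  0.0977]
 [-0.0844  0.001   0.0709]
 [-0.0843  0.0146  0.0946]
 [-0.0843  0.0178  0.1003]
 [-0.0841 -0.0086  0.071 ]
 [-0.084   0.0035  0.0719]
 [-0.0838 -0.006   0.0726]
 [-0.0836  0.0059  0.0727]
 [-0.0835  0.0193  0.0962]
 [-0.0833 -0.0038  0.0723]
 [-0.0829 -0.0013  0.0735]
 [-0.0829 -0.0197  0.0993]
 [-0.0826  0.0068  0.1051]
 [-0.0826 -0.0086  0.0968]
 [-0.0825 -0.0171  0.1009]
 [-0.0825  0.0032  0.098 ]
 [-0.0825  0.0149  0.0989]
 [-0.0825 -0.0054  0.1015]
 [-0.0824  0.0011  0.0739]
 [-0.0824 -0.014   0.1045]
 [-0.0822 -0.0027  0.1038]
 [-0.082   0.0087  0.1034]
 [-0.082   0.017   0.0986]
 [-0.082  -0.0088  0.0725]
 [-0.082  -0.0117  0.1052]
 [-0.0819 -0.0002  0.1053]
 [-0.0818  0.0029  0.0716]]
```

View pics/scene10.png

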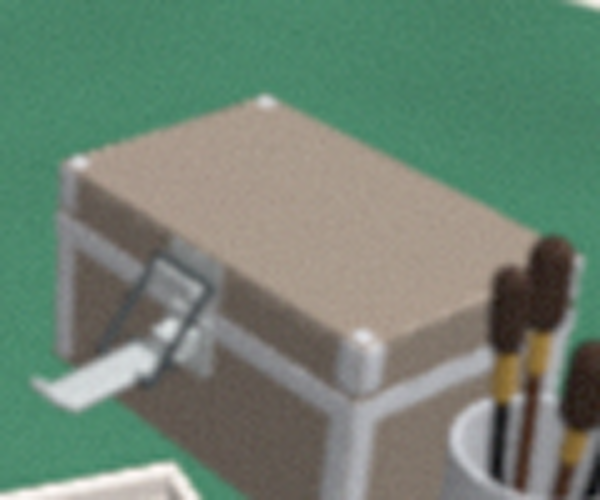

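View pics/top10.png

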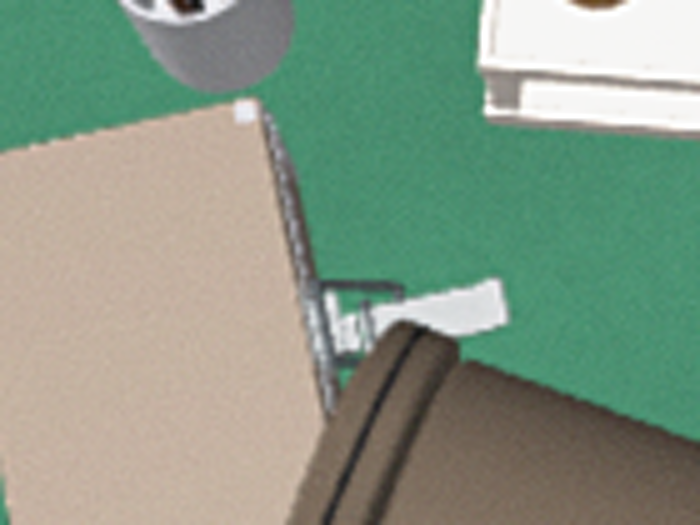

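The bar sits in the trough, between the lid face and the lip at top-crop (330,310). Before pressing the lever I'll plan a tilted tool, so the gripper body clears the lid front, and check IK.

```bash
cat > lev.py <<'E'
from h import *
def ori(tau,yaw):
    R=Ro.from_euler('xyz',[180,0,yaw],degrees=True)
    ax=np.array([-np.sin(CA),np.cos(CA),0])
    return (Ro.from_rotvec(-np.radians(tau)*ax)*R).as_euler('xyz',degrees=True)
def tcp(th,tau,r=.042,pen=0.):
    u=np.array([-np.sin(th),-np.cos(th)]);n=np.array([-np.cos(th),np.sin(th)]);t=np.radians(tau);d=np.array([np.sin(t),-np.cos(t)])
    sd=abs(d[0]*n[1]-d[1]*n[0]); p=np.array([-.094,.066])+r*u+n*(.0025+.011*sd-pen); return c2w(p[0],0,p[1])
E
python3 - <<'E'
from lev import *
for tau in (30,40):
  for yaw in (-77.4,102.6,12.6,-167.4):
    o=ori(tau,yaw); print(tau,yaw,o)
    for th in (1.7,.8,0): 
        try: q=ctrl.ik(tcp(th,tau),o)
        except Exception as e: q=e
        print('   ',tcp(th,tau),None if q is None else np.round(q,0))
W=cloud('top',np.load('pics/top10.npy')).reshape(-1,3); L=np.c_[w2c(W),W[:,2]]
k=L[(L[:,0]>-.0795)&(L[:,0]<-.070)&(abs(L[:,1])<.024)&(L[:,2]>.07)]; print(k[np.argsort(k[:,1])])
E
```

```text
30 -77.4 [180.   30.  -77.4]
    [ 0.5904 -0.0125  0.0805] [-21.  23. 103.  26.  74. 134.]
    [ 0.5889 -0.0059  0.0405] [-21.  26. 104.  26.  70. 133.]
    [0.5842 0.0153 0.024 ] [-19.  27. 105.  27.  68. 133.]
30 102.6 [180.  -30.  102.6]
    [ 0.5904 -0.0125  0.0805] [-21.  23. 103.  26.  74. -46.]
    [ 0.5889 -0.0059  0.0405] [-21.  26. 104.  26.  70. -47.]
    [0.5842 0.0153 0.024 ] [-19.  27. 105.  27.  68. -47.]
30 12.6 [-150.     0.    12.6]
    [ 0.5904 -0.0125  0.0805] [-21.  23. 103.  26.  74.  44.]
    [ 0.5889 -0.0059  0.0405] [-21.  26. 104.  26.  70.  43.]
    [0.5842 0.0153 0.024 ] [-19.  27. 105.  27.  68.  43.]
30 -167.4 [ 150.     0.  -167.4]
    [ 0.5904 -0.0125  0.0805] [ -21.   23.  103.   26.   74. -136.]
    [ 0.5889 -0.0059  0.0405] [ -21.   26.  104.   26.   70. -137.]
    [0.5842 0.0153 0.024 ] [ -19.   27.  105.   27.   68. -137.]
40 -77.4 [180.   40.  -77.4]
    [ 0.5903 -0.0123  0.0819] [-24.  26. 101.  31.  81. 130.]
    [ 0.5886 -0.0047  0.0391] [-23.  30. 102.  32.  77. 128.]
    [0.5839 0.0163 0.024 ] [-22.  30. 103.  33.  75. 128.]
40 102.6 [180.  
[... 1780 characters left out ...]
-0.0779  0.0047  0.0994]
 [-0.0742  0.0053  0.107 ]
 [-0.0713  0.0061  0.1028]
 [-0.0766  0.0063  0.1095]
 [-0.0736  0.0071  0.1053]
 [-0.0756  0.0073  0.1036]
 [-0.0705  0.0075  0.0987]
 [-0.0779  0.0082  0.1057]
 [-0.0732  0.0093  0.1056]
 [-0.0753  0.0097  0.1048]
 [-0.0774  0.0101  0.1047]
 [-0.0702  0.0102  0.1012]
 [-0.0794  0.0103  0.1031]
 [-0.0723  0.0105  0.1006]
 [-0.0713  0.0115  0.0943]
 [-0.0786  0.0116  0.0984]
 [-0.0751  0.0124  0.1075]
 [-0.077   0.0124  0.1053]
 [-0.0746  0.0145  0.1072]
 [-0.0769  0.0153  0.1091]
 [-0.0742  0.0168  0.1078]
 [-0.0762  0.017   0.1065]
 [-0.0782  0.0171  0.1044]
 [-0.0736  0.0185  0.1054]
 [-0.0758  0.0191  0.1062]
 [-0.0777  0.0192  0.1039]]
```

IK is fine for tilt 40°, yaw 102.6, with the camera facing the latch. The bar's top is at 107 mm and x = -75.5 mm, which is behind the lip. Pressing the lever down partway first, then checking.

```bash
python3 - <<'E'
from lev import *
o=ori(40,102.6)
ctrl.reach(c2w(-.2,.05,.25),o)
ctrl.reach(c2w(-.16,0,.16),o); ctrl.dwell(.2)
s=st(); shot('wrist','wrist11',None,1.5)
ctrl.servo_line(tcp(1.8,40),vel=.1)
for th in (1.7,1.57,1.45,1.35,1.25):
    print(th,ctrl.servo_line(tcp(th,40),vel=.04,contact_N=12)); st()
shot('wrist','wrist12',None,1.5);shot('scene','scene12',(260,130,380,230),5)
E
```

```text
t 57.4 p [ 0.5969 -0.0388  0.1625] F [0.3376 0.0859 0.4815] gap 0.0002
1.7 False
t 58.6 p [ 0.5905 -0.0127  0.082 ] F [-0.8025  0.0356 -0.2432] gap 0.0003
1.57 False
t 59.0 p [ 0.5904 -0.014   0.0751] F [0.0149 0.7966 0.3677] gap 0.0001
1.45 False
t 59.3 p [ 0.5906 -0.0146  0.069 ] F [-0.3915 -0.4141  0.4688] gap -0.0002
1.35 False
t 59.6 p [ 0.5906 -0.0146  0.0638] F [0.1241 0.3649 0.2612] gap 0.0003
1.25 False
t 59.8 p [ 0.5905 -0.0138  0.0586] F [ 0.1046  0.0685 -0.0117] gap -0.0004
```

View pics/wrist11.png

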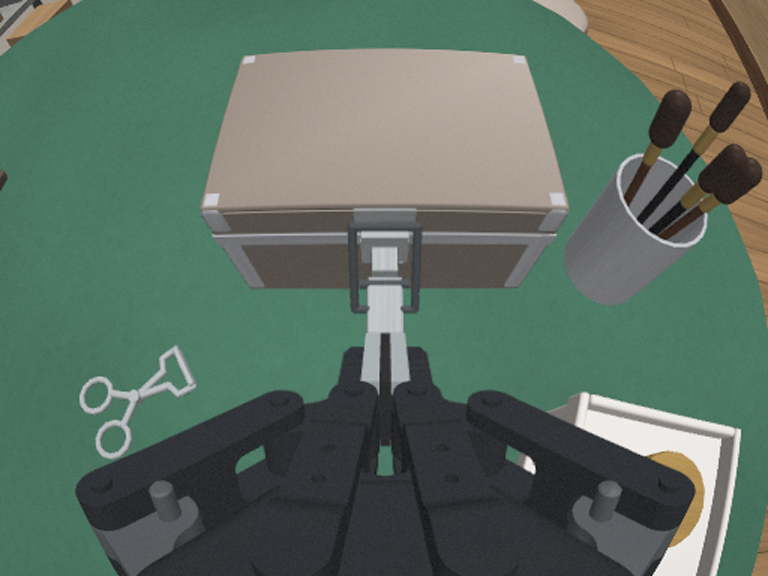

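View pics/wrist12.png

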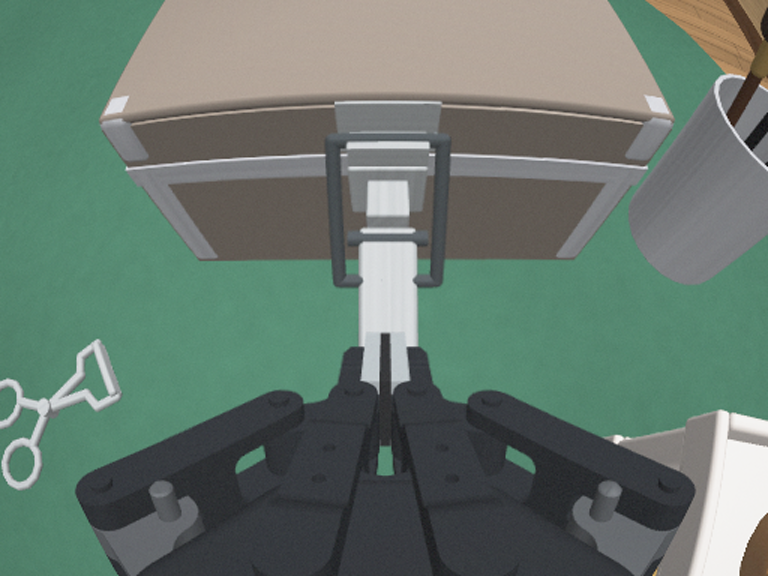

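View pics/scene12.png

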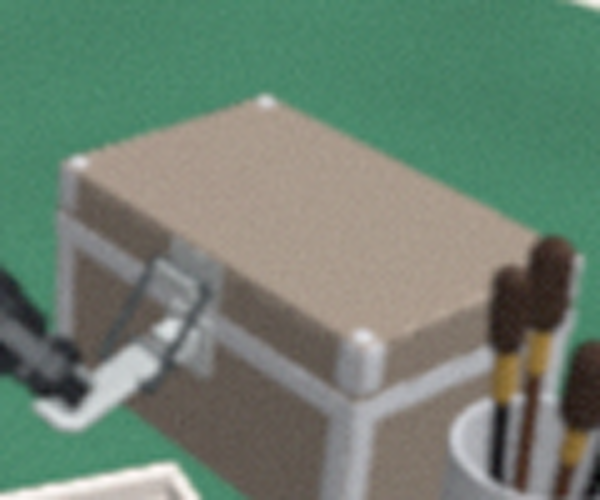

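In the wrist view the bar at (388,140) lies behind the keeper lip at (388,157). Continuing down in two stages.

```bash
python3 - <<'E'
from lev import *
for th in (1.1,.95,.8,.65):
    print(th,ctrl.servo_line(tcp(th,40,pen=.001),vel=.04,contact_N=15)); st()
shot('wrist','wrist13',None,1.5);shot('scene','scene13',(260,130,380,230),5)
E
```

```text
1.1 False
t 60.3 p [ 0.5898 -0.0111  0.05  ] F [-0.4229 -0.1261  0.3288] gap 0.0
0.95 False
t 60.7 p [ 0.5891 -0.0076  0.0432] F [ 0.6689 -0.3057  0.0425] gap 0.0002
0.8 False
t 61.0 p [ 0.5885 -0.0039  0.0382] F [ 0.4703 -0.4426  1.0681] gap 0.0002
0.65 False
t 61.2 p [ 0.5877 -0.0006  0.0347] F [ 2.0176 -0.21   -0.2592] gap 0.0002
```

View pics/wrist13.png

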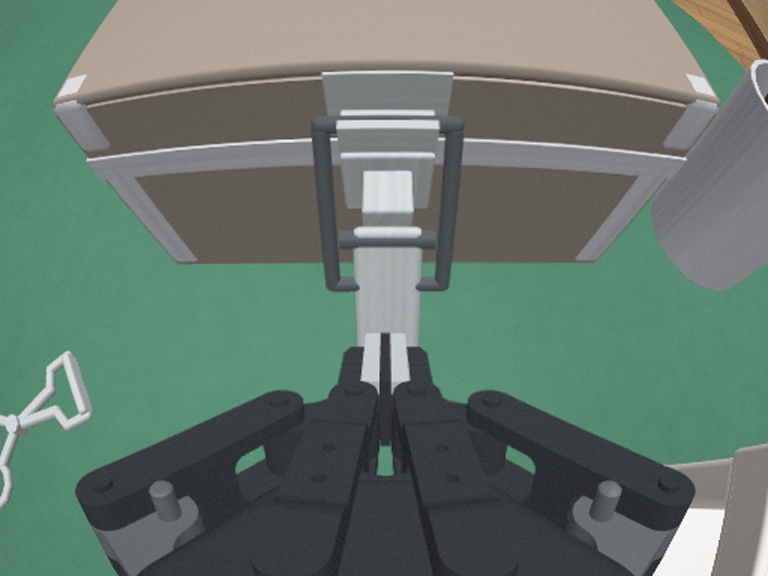

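The bar has dropped behind the lip at (388,122) and is hooked. Pressing past the toggle.

```bash
python3 - <<'E'
from lev import *
o=ori(40,102.6)
for th in (.5,.35,.2,.1,0,-.06):
    r=ctrl.servo_line(tcp(th,40,pen=.0015),vel=.04,contact_N=18);print(th,r); st()
    if r: break
shot('wrist','wrist14',None,1.5)
ctrl.servo_line(tcp(.6,40)+c2w(-.06,0,0)-c2w(0,0,0)+[0,0,.05],vel=.1)
ctrl.dwell(.2)
shot('wrist','wrist15',None,1.5);shot('scene','scene15',(260,130,380,230),5)
st()
E
```

```text
0.5 False
t 61.6 p [0.5865 0.0035 0.0311] F [-0.3228 -0.1677 -0.0377] gap -0.0003
0.35 False
t 61.9 p [0.5856 0.0074 0.0284] F [ 0.221  -0.1867  0.6513] gap -0.0001
0.2 False
t 62.2 p [0.5847 0.0118 0.0261] F [-0.5552  0.4565 -0.2895] gap 0.0002
0.1 False
t 62.4 p [0.5842 0.0147 0.0249] F [ 0.1279 -0.0206 -0.2922] gap -0.0002
0 False
t 62.7 p [0.5834 0.018  0.0239] F [-0.8543  0.0077  0.2542] gap 0.0001
-0.06 False
t 62.9 p [0.5832 0.0199 0.0236] F [-0.1696 -0.4229 -0.1678] gap -0.0001
t 64.4 p [ 0.6006 -0.0587  0.0842] F [ 0.3562 -0.8035 -0.222 ] gap 0.0002
```

View pics/wrist15.png

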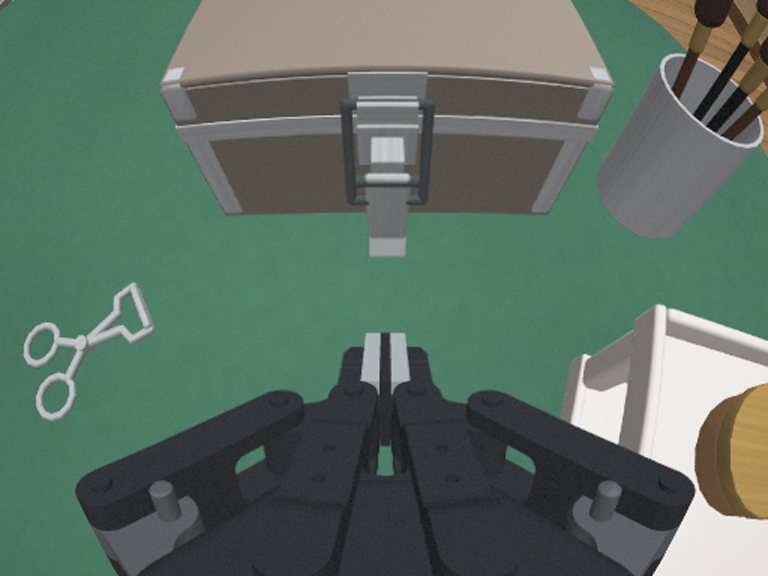

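View pics/scene15.png

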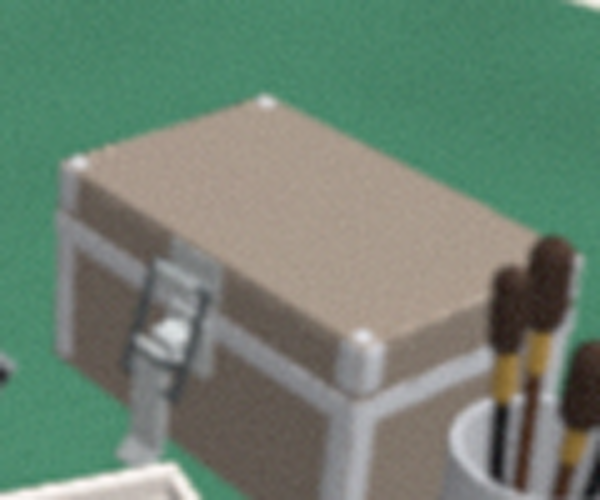

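The lever hangs down and the loop is tight over the keeper. I'll check the lever angle against its projected tip and confirm the bar.

```bash
python3 - <<'E'
from lev import *
im,d=grab_frame('scene'); g=cv2.resize(im[130:230,260:380],None,fx=6,fy=6,interpolation=cv2.INTER_CUBIC)
for th,c in((0,(0,0,255)),(.15,(0,255,255)),(.35,(255,0,0))):
    for r in (.02,.058):
        q=proj('scene',c2w(-.094-r*np.sin(th),0,.066-r*np.cos(th))); p=((q-[260,130])*6+2.5).astype(int); cv2.circle(g,tuple(map(int,p)),2,c,-1)
cv2.imwrite('pics/chk.png',g)
s=ctrl.state(); im,d=grab_frame('wrist'); W=wcloud(d,s).reshape(-1,3)
k=W[(abs(W[:,1])<.009)&(W[:,0]<-.075)&(W[:,0]>-.13)&(W[:,2]<.12)&(W[:,2]>.003)]
for z in np.arange(.005,.12,.005):
    m=k[abs(k[:,2]-z)<.0025]
    if len(m): print(round(z,3),len(m),np.percentile(m[:,0],[5,50,95]))
W2=cloud('scene',grab_frame('scene')[1]).reshape(-1,3);L=np.c_[w2c(W2),W2[:,2]]
for x in(-.05,0,.05): print([np.median(L[(abs(L[:,0]-x)<.01)&(abs(L[:,1]-y)<.01),2]) for y in(-.08,0,.08)])
E
```

```text
0.005 48 [-0.1035 -0.1027 -0.1012]
0.01 152 [-0.1024 -0.1    -0.0974]
0.015 102 [-0.0981 -0.0961 -0.0952]
0.02 53 [-0.0962 -0.0956 -0.095 ]
0.025 61 [-0.097  -0.0963 -0.0956]
0.03 68 [-0.0967 -0.0962 -0.0956]
0.035 75 [-0.0968 -0.0962 -0.0955]
0.04 79 [-0.0968 -0.0961 -0.0956]
0.045 83 [-0.0967 -0.096  -0.0953]
0.05 84 [-0.0967 -0.096  -0.0956]
0.055 91 [-0.0966 -0.096  -0.0954]
0.06 107 [-0.0964 -0.0958 -0.0952]
0.065 128 [-0.0965 -0.0957 -0.088 ]
0.07 256 [-0.0963 -0.0934 -0.0881]
0.075 350 [-0.0885 -0.0824 -0.0756]
0.095 23 [-0.0835 -0.0833 -0.0828]
0.1 142 [-0.0842 -0.0835 -0.0827]
0.105 288 [-0.0841 -0.0825 -0.0768]
[np.float64(0.11546403952608765), np.float64(0.11540113891173298), np.float64(0.11561157609972866)]
[np.float64(0.11557362308578671), np.float64(0.11559020228231907), np.float64(0.11557196818366525)]
[np.float64(0.11544980861521258), np.float64(0.11555298305310446), np.float64(0.11561139693493445)]
```

View pics/chk.png

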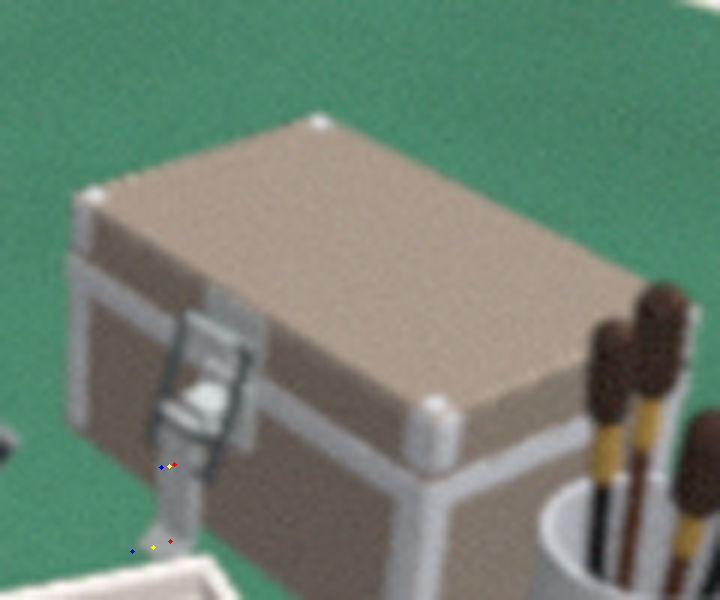

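The lever's outer face is vertical at x = -0.096, constant from z 0.02 to 0.06, so it is at 0 rad. The lid top is flat at 115.5 mm. I'll back off, take a last look and hand in.

```bash
python3 - <<'E'
from lev import *
ctrl.servo_line(c2w(-.2,0,.2),vel=.15)
ctrl.reach([.45,-.2,.3],ORI)
shot('top','top16'); st()
E
```

```text
t 67.0 p [ 0.4501 -0.1998  0.2992] F [-0.0329 -0.1477 -0.838 ] gap -0.0
```

View pics/top16.png

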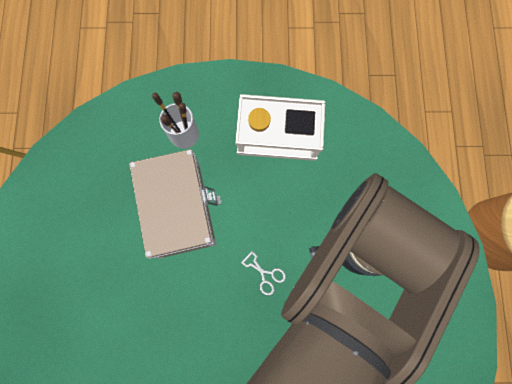

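The case is shut and latched. The tray (281,126), canister (180,125) and curler (264,272) are where they started, and no bottle is left out.

```bash
python3 -c "
from station import ctrl
print(ctrl.hand_in())"
```

```text
the job is handed in; nothing more can be done
None
```

The case is packed, shut and latched, and I handed the job in at about 67 s. Two bottles were present; the third was absent.

- **Caps:** both caps are fully home. Their tops dropped from about 105 mm to 98.9 mm by depth, and the press made contact at about 100 mm.
- **Bottles:** each stands upright in an outer well, with tops at about 105 mm, as expected there. After placing, the farther bottle was found about 8 mm off its well centre, against the corner. It may have been nudged while the arm was away. It was still upright, so I left it.
- **Lid:** it was pressed until seated. Its top is flat at about 115.5 mm by depth, and the press made contact at 116.0 mm.
- **Latch:** the loop bar lies in the keeper behind the lip. The lever is past its toggle point and hangs vertical, at 0 rad, and stayed there after I backed off.
- **Bystanders:** the tray, canister and curler look unmoved in the last top view.

No check failed or disagreed. After the lid closed I could not see the bottles again.

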